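# Fit the broad foot through the wide eye

### The job

Two furniture feet stand pin-down in the black screw caddy on the bamboo turntable. Take the broader one and lower its pin through the wide eye in the steel plate of the upturned cabinet corner (not the corner with the small hole), holding it until the pin is well in, so that its wooden head ends up sitting flat on the plate. Leave the slim foot in the caddy and the glass tumbler standing.

Things in the scene. Friction and masses are not known exactly. Their poses are not given: they have to be found in the camera images.
- broad_foot: Foot to fit: straight round beech head 48 mm across, 45 mm tall (grip its sides from above), with a steel pin 12 mm thick, 60 mm long straight down from the underside; 0.09 to 0.18 kg. Origin: centre of the head's underside; z up, pin tip at z = -60 mm. It starts upright, pin in a 24 mm well, underside resting on the fixed caddy's flat top, 99 mm above the table.
- slim_foot: Bystander foot: same build, but head only 28 mm across (45 mm tall), pin 10 mm. Origin and axes alike. It stays in the caddy's other well, about 110 mm from the broad foot; which is in which well varies. Within 80 mm of either foot, square to the line joining the two, nothing rises above the caddy's top.
- wide_corner_eye (a point): Centre of the wide eye at its plate's upper face: a vertical 34 mm round hole in a level steel plate 85 x 85 x 5 mm, upper face 85 mm above the table, open below. The plate lies on two white panels that meet in a corner (110 mm long, 80 high), all fixed, nothing above it. z up. A like corner with only a 14 mm hole stands beside it; sides vary.
- tumbler: Bystander: clear glass tumbler, 66 mm across, 100 mm high, standing on the turntable beyond one end of the caddy, its rim 124 mm above the table. Origin: centre of its underside; z up.

How it is judged:
By the outcome, as a careful person would: the job done as asked, in the order asked, and still so for the second after the job is handed in, with the robot touching nothing.
It also fails if it takes over 38 s, if anything falls off the work surface, if the arm or the gripper's body presses on something with over 40 N, if the wrist force passes 120 N, or if a joint passes its speed limit or range.

### The arm

A 7-joint arm with a two-finger parallel gripper is mounted at the origin on the work surface. World frame = base frame: x ahead of the robot, y to its left, z up, the work surface at z = 0. Lengths are in m, angles in rad, forces in N, time in s.
With the tool pointing down it reaches from about 0.425 to 0.875 m from the base axis. Payload 4.7 kg.
Tool frame: the origin (TCP) lies at the very end of the fingers, on their centre line; the grasp point (between the pads) lies 19 mm behind it; z points along the fingers, y is the line along which they close (so a half turn about z gives the same grasp; the last joint's range is limited). The gripper opens to 85 mm and grips with 20 to 120 N. Pads are 22 mm wide; open, the fingers measure 114 mm over their backs; the gripper's body (76 mm by 85 mm) begins 54 mm behind the grasp point. The pads swing forward as they close: fully open they stand 13 mm farther back than shut.
Start: joints at [1.218, 0.321, -0.07, 1.45, 0.023, 1.371, -0.057], TCP at [0.233, -0.607, 0.231] pointing down, gripper open.
Joint ranges: [-2.86, 2.86], [-0.3, 2.09], [-1.38, 1.24], [0.06, 2.45], [-1.56, 4.7], [0.09, 2.05], [-2.69, 2.69]. Speed limits (rad/s): [2.57, 2.57, 3.14, 3.14, 3.14, 3.14, 3.14].

### API

Orientations are given as a rotation vector (axis times angle).
In Python, from workcell import readout, optics, order gives the robot as it stands.
- The arm moves only by the tool send_rows, never from a script. Its argument "deltas" is one flat list of numbers, 7 for each row, row after row: the finger opening in mm, from 0 to 85.4, then the shift along the tool's x, y, z as a fraction of full scale, then the turn, a rotation vector about the tool's x, y, z as a fraction of full scale. In form: [gripper, dx, dy, dz, ax, ay, az, gripper, dx, dy, dz, ax, ay, az, ...]. A call has 1 to 10 rows; each row shifts and turns the commanded pose from where the row before left it, along the tool's axes as they then stand; what a row does not reach is not made up. Full scale, the value 1, is 40 mm for a shift and 4 degrees for a turn. A row lasts 1/12 s, in which the tool goes at most 41.7 mm and 7.16 degrees, less where a joint would pass 70% of its speed; a pose out of reach is approached as far as the arm can. A call with a number of a shift or a turn outside -1 to 1 is refused whole. A call with a gripper value outside its range is refused whole. The fingers move at their own pace and stop on an object; "newtons" is the grip in N (left out, the last holds). Time passes only in rows, so rows that do not move let the fingers close. It gives the time, the measured TCP pose, the force, the opening and the grip force at its end, in the units of the state.
- readout.observe(): the state, without advancing time (a new reading comes with each control period).
- optics.capture(name): name is "scene" or "top" or "wrist"; returns (picture, depth): 400x640x3 uint8, red, green, blue; 400x640 float32, m along the optical axis (not along the pixel's ray), 0 where there is no reading.
- optics.camera_info(name): a dict with "intrinsics" (3x3 intrinsics, pixels), "R" (3x3) and "t" (3): a world point X has camera coordinates R X + t; the wrist camera has in their place "hand_eye" (4x4, takes a point from camera to tool coordinates, whose origin is the TCP and whose axes are the flange's). Camera axes: x right, y down, z forward; pixel columns grow to the right and rows downward; lengths in m; the calibration is good to about 2 mm. A picture is of the moment at which its call begins: read the wrist's pose just before it. camera_info takes no time and is no camera call.
- order.job_done(): hands the job in; it is judged then, once.
The state is a dict: "time_s": time; "joint_pos": joint angles; "joint_vel": joint speeds; "joint_torque": joint torques, N m; "position": TCP position; "eef_rot": TCP orientation; "contact_force": force on the tool from outside, world axes, zero at the start; "torque": the same for the moment, N m; "gripper_width": finger opening in m; "finger_force": force on a finger pad.
Only numpy, scipy, OpenCV 4.12 (cv2) and the standard library are available. Lean on these libraries where they do the work, as an engineer would, in place of code of your own. Each camera call takes 0.05 s, during which the arm holds its last target. There are 200 camera calls.

## Working session

There is one attempt and no reset: what is moved stays moved. The work goes in short steps, Python scripts to look and compute and a tool call to move; the robot and the scene stay as the last step left them, time stands still between calls to the robot, and variables do not carry over. Pictures are saved under pics/ and viewed, at most 10 in all, crops included, and the job is handed in when it is done.

Besides the shell and the picture viewer there is one more tool, called after "Request:" by a JSON object that holds its "fn" and its "kwargs", one argument or row to a line. send_rows: Moves the arm, as the interface text tells. Its arguments: {"type":"object","properties":{"deltas":{"type":"array","items":{"type":"number"}},"newtons":{"type":"number"}},"required":["deltas"]}

```bash
mkdir -p pics; cat > h.py <<'E'
import numpy as np, cv2
from scipy.spatial.transform import Rotation as Ro
from workcell import readout, optics, order
def cap(n):
    s=readout.observe(); p,d=optics.capture(n); c=optics.camera_info(n)
    K=np.array(c["intrinsics"])
    if n=="wrist":
        T=np.eye(4);T[:3,:3]=Ro.from_rotvec(s["eef_rot"]).as_matrix();T[:3,3]=s["position"]
        M=T@np.array(c["hand_eye"])
    else:
        M=np.eye(4);R=np.array(c["R"]);M[:3,:3]=R.T;M[:3,3]=-R.T@np.array(c["t"])
    np.savez(f"/tmp/{n}.npz",p=p,d=d,K=K,M=M)
    return p,d,K,M
def load(n):
    z=np.load(f"/tmp/{n}.npz"); return z["p"],z["d"],z["K"],z["M"]
def ray_z(K,M,u,v,z):
    r=M[:3,:3]@np.linalg.inv(K)@[u,v,1]; o=M[:3,3]; return o+r*(z-o[2])/r[2]
def cloud(d,K,M):
    v,u=np.mgrid[:d.shape[0],:d.shape[1]]
    P=np.stack([u,v,np.ones_like(u)],-1)@np.linalg.inv(K).T*d[...,None]
    return P@M[:3,:3].T+M[:3,3]
def save(n,p): cv2.imwrite(f"pics/{n}.png",p[...,::-1])
E
python3 - <<'E'
from h import *
for n in("scene","top"):
    p,d,K,M=cap(n); save(n+"0",p); print(n,M[:3,3].round(3),K[0,0])
s=readout.observe();print(s)
E
```

```text
scene [1.397 0.347 0.677] 477.0351541945646
top [0.386 0.024 1.311] 432.6351041155799
{'time_s': 0.1, 'joint_pos': array([ 1.21812748,  0.32172824, -0.07008413,  1.45155555,  0.0225653 ,
        1.37076791, -0.0569271 ]), 'joint_vel': array([ 0.00058421, -0.00198935, -0.00159291, -0.0019616 , -0.00170299,
       -0.00034638,  0.00122503]), 'joint_torque': array([ 8.20831483e-04, -4.94878221e+01, -3.83583270e-01, -3.15211880e+01,
        1.29564316e-02,  7.33645109e-03,  3.55918030e-05]), 'position': array([ 0.23288874, -0.60634184,  0.23034496]), 'eef_rot': array([-3.08731109e+00, -5.72587340e-01,  5.68490624e-04]), 'contact_force': array([-0.45723037, -0.0370587 ,  0.12227772]), 'torque': array([ 0.0461394 , -0.05046685, -0.0596826 ]), 'finger_force': 0.0, 'gripper_width': 0.08565741767505237}
```

View pics/top0.png

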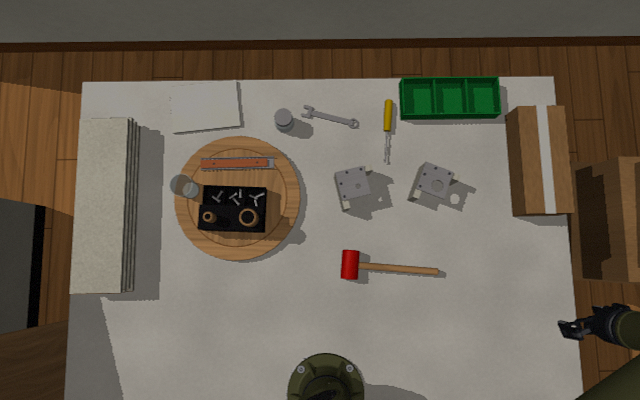

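View pics/scene0.png

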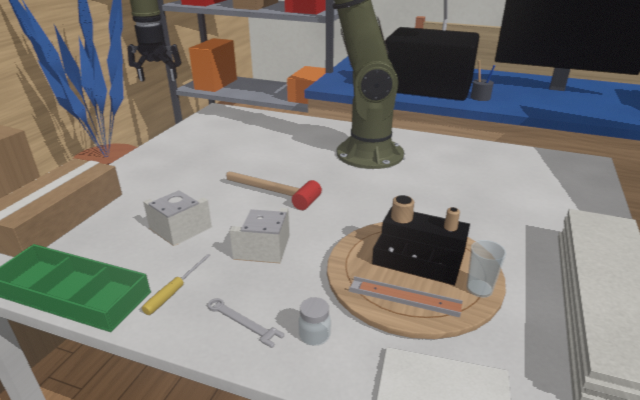

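The top view shows the broad foot near (248,217), the slim foot at (209,216), the tumbler at (184,187), the wide-eye corner at (436,183) and the small-hole corner at (352,186). I'll enlarge both areas and measure.

```bash
python3 - <<'E'
from h import *
p,d,K,M=load("top")
a=cv2.resize(p[170:245,165:275],None,fx=5,fy=5,interpolation=cv2.INTER_CUBIC)
b=cv2.resize(p[150:225,405:475],None,fx=5,fy=5,interpolation=cv2.INTER_CUBIC)
save("crop0",np.hstack([a,b])[:,:800] if 0 else cv2.resize(np.hstack([a,b]),(720,300)))
C=cloud(d,K,M)
for nm,(u0,u1,v0,v1),z0,z1 in[("broad",(225,275,195,245),.13,.16),("slim",(190,225,195,240),.13,.16),("plate",(405,470,150,225),.078,.092),("caddy",(190,275,170,240),.09,.108)]:
    S=C[v0:v1,u0:u1].reshape(-1,3);m=(S[:,2]>z0)&(S[:,2]<z1);S=S[m]
    r=cv2.minAreaRect(S[:,:2].astype(np.float32))
    print(nm,m.sum(),S.mean(0).round(4),S.min(0).round(3),S.max(0).round(3),[np.round(x,3) for x in r])
for u,v,z in[(248,217,.144),(209,216,.144),(437,183,.085)]: print(ray_z(K,M,u,v,z).round(4))
E
```

```text
broad 247 [0.4966 0.2039 0.145 ] [0.475 0.181 0.131] [0.519 0.227 0.152] [array([0.497, 0.204]), array([0.045, 0.044]), np.float64(89.024)]
slim 90 [0.5002 0.3111 0.1434] [0.488 0.299 0.132] [0.513 0.327 0.15 ] [array([0.5  , 0.312]), array([0.026, 0.026]), np.float64(47.323)]
plate 869 [ 0.6006 -0.3233  0.0851] [ 0.547 -0.4    0.078] [ 0.654 -0.259  0.092] [array([ 0.584, -0.33 ]), array([0.11 , 0.112]), np.float64(67.13)]
caddy 1259 [0.5015 0.2672 0.0994] [0.461 0.169 0.091] [0.609 0.373 0.108] [array([0.509, 0.28 ]), array([0.237, 0.12 ]), np.float64(67.881)]
[0.4967 0.2019 0.144 ]
[0.5013 0.3069 0.144 ]
[ 0.5913 -0.3326  0.085 ]
```

View pics/crop0.png

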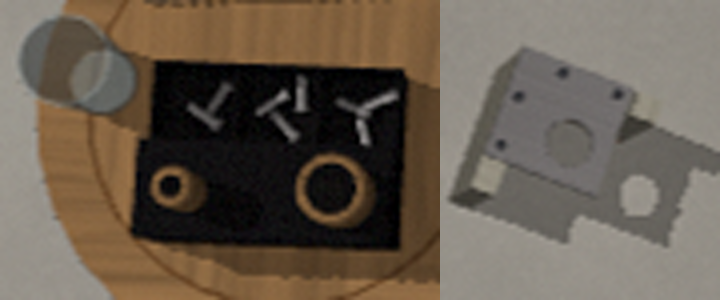

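The enlarged crop puts the broad head centre at about (247.8,217.3) and the wide eye at about (437.6,185.5).

```bash
cat >> h.py <<'E'
def plan(pos,yaw,n,start=None):
    s=readout.observe(); R=Ro.from_rotvec(s["eef_rot"]).as_matrix(); P=np.array(s["position"])
    y0=np.degrees(np.arctan2(R[1,0],R[0,0])); th=(yaw-y0+180)%360-180
    # turn about tool z is -world yaw
    Rs=sum((R@Ro.from_rotvec([0,0,-np.radians(th)*k/n]).as_matrix() for k in range(n)))
    dl=np.linalg.solve(Rs,np.array(pos)-P)
    print("n",n,"yaw0",y0.round(2),"tiltz",R[:,2].round(4),"pos",P.round(4),"row",(dl/.04).round(3),"az",round(-th/n/4,3))
E
python3 - <<'E'
from h import *
print(np.array(optics.camera_info("wrist")["hand_eye"]).round(3).tolist())
p,d,K,M=load("top")
print(ray_z(K,M,437.6,185.5,.085),ray_z(K,M,247.8,217.3,.144))
for t in ([.565,-.32],[.53,-.30]): plan([*t,.25],60,12)
E
```

```text
[[-0.0, -0.958, -0.285, 0.073], [1.0, -0.0, 0.0, 0.0], [-0.0, -0.285, 0.958, -0.143], [0.0, 0.0, 0.0, 1.0]]
[ 0.58394688 -0.33395414  0.085     ] [0.4959439  0.20239123 0.144     ]
n 12 yaw0 21.01 tiltz [-7.0e-04  1.5e-03 -1.0e+00] pos [ 0.2329 -0.6063  0.2303] row [ 0.931 -0.031 -0.04 ] az -0.812
n 12 yaw0 21.01 tiltz [-7.0e-04  1.5e-03 -1.0e+00] pos [ 0.2329 -0.6063  0.2303] row [ 0.9  -0.11 -0.04] az -0.812
```

Request:
{"fn": "send_rows", "kwargs": {
  "deltas": [85,0.93,0.02,-0.04,0,0,-0.81,85,0.93,0.02,-0.04,0,0,-0.81,85,0.93,0.02,-0.04,0,0,-0.81,85,0.93,0.02,-0.04,0,0,-0.81,85,0.93,0.02,-0.04,0,0,-0.81,85,0.93,0.02,-0.04,0,0,-0.81,85,0.93,0.02,-0.04,0,0,-0.81,85,0.93,0.02,-0.04,0,0,-0.81,85,0.93,0.02,-0.04,0,0,-0.81,85,0.93,0.02,-0.04,0,0,-0.81]
}}

```text
time_s: 0.93
position: [0.5372, -0.3981, 0.2466]
eef_rot: [-2.804, -1.415, 0.001]
contact_force: [0.4, -1.0, -0.4]
gripper_width: 0.0848
finger_force: 0.0
```

Request:
{"fn": "send_rows", "kwargs": {
  "deltas": [85,0.93,0.02,-0.04,0,0,-0.81,85,0.93,0.02,-0.04,0,0,-0.81,85,0,0,0,0,0,0,85,0,0,0,0,0,0]
}}

```text
time_s: 1.27
position: [0.5821, -0.3355, 0.2501]
eef_rot: [-2.716, -1.576, -0.002]
contact_force: [-1.2, -1.4, 0.4]
gripper_width: 0.0846
finger_force: 0.0
```

```bash
python3 - <<'E'
from h import *
p,d,K,M=cap("wrist"); save("w1",p)
s=readout.observe();print(s["position"],s["joint_pos"])
plan([.496,.2024,.25],92,16)
E
```

```text
[ 0.58041291 -0.33847387  0.24994943] [ 0.751669    0.38352298 -0.35727554  1.35150206  0.1328368   1.430907
 -0.1237944 ]
n 16 yaw0 60.01 tiltz [-1.e-03  1.e-04 -1.e+00] pos [ 0.5804 -0.3385  0.2499] row [ 0.792 -0.351  0.   ] az -0.5
```

View pics/w1.png

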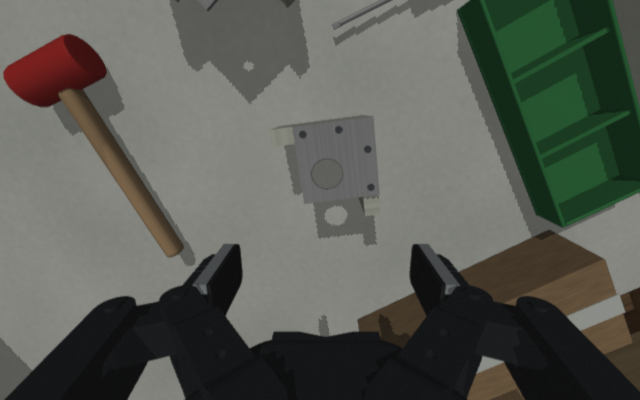

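The wrist view shows the eye centre at about (327,174), with the four screws to its upper right. I'll retake it now that the arm has settled and fit the ellipse.

```bash
python3 - <<'E'
from h import *
for i in range(3):
    p,d,K,M=cap("wrist"); s=readout.observe()
    m=((d<(d[150,340]+.02))&(d>.1))
    x0,y0=300,148; sub=(cv2.cvtColor(p,cv2.COLOR_RGB2GRAY)[y0:202,x0:355])
    dd=d[y0:202,x0:355]; hole=(dd>np.median(d[150:160,330:360])+.03).astype(np.uint8)
    n,l,st,c=cv2.connectedComponentsWithStats(hole)
    k=[(st[i],c[i]+[x0,y0]) for i in range(1,n) if st[i,4]>200]
    C=cloud(d,K,M); print(s["position"].round(4),M[:3,3].round(4),k,[ray_z(K,M,*(a[1]),.085).round(4) for a in k],ray_z(K,M,327,174,.085).round(4),C[150,340].round(4))
E
```

```text
[ 0.5794 -0.3403  0.2499] [ 0.6176 -0.2755  0.393 ] [(array([ 12,   8,  30,  30, 705], dtype=int32), array([326.65815603, 170.29503546])), (array([  0,  31,  55,  23, 257], dtype=int32), array([328.29961089, 197.73540856]))] [array([ 0.5866, -0.3311,  0.085 ]), array([ 0.5726, -0.359 ,  0.085 ])] [ 0.5849 -0.3348  0.085 ] [ 0.6099 -0.3191  0.0848]
[ 0.579  -0.3412  0.25  ] [ 0.6169 -0.2773  0.3929] [(array([ 12,   6,  30,  30, 715], dtype=int32), array([326.58041958, 168.35384615])), (array([  0,  30,  55,  24, 357], dtype=int32), array([328.30812325, 197.29691877]))] [array([ 0.5866, -0.3311,  0.085 ]), array([ 0.5718, -0.3605,  0.085 ])] [ 0.5839 -0.3367  0.085 ] [ 0.609  -0.3209  0.0865]
[ 0.5788 -0.3415  0.2501] [ 0.6165 -0.2782  0.393 ] [(array([ 12,   5,  30,  30, 711], dtype=int32), array([326.53305204, 167.42475387])), (array([  0,  29,  55,  25, 407], dtype=int32), array([328.19410319, 196.92383292]))] [array([ 0.5866, -0.3312,  0.085 ]), array([ 0.5714, -0.361 ,  0.085 ])] [ 0.5834 -0.3377  0.085 ] [ 0.6085 -0.322   0.0856]
```

```bash
python3 - <<'E'
from h import *
plan([.496,.2024,.25],92,18)
E
```

```text
n 18 yaw0 59.71 tiltz [-1.2e-03 -7.0e-04 -1.0e+00] pos [ 0.5788 -0.3415  0.2501] row [ 0.709 -0.311 -0.   ] az -0.448
```

Request:
{"fn": "send_rows", "kwargs": {
  "deltas": [85,0.71,-0.31,0,0,0,-0.45,85,0.71,-0.31,0,0,0,-0.45,85,0.71,-0.31,0,0,0,-0.45,85,0.71,-0.31,0,0,0,-0.45,85,0.71,-0.31,0,0,0,-0.45,85,0.71,-0.31,0,0,0,-0.45,85,0.71,-0.31,0,0,0,-0.45,85,0.71,-0.31,0,0,0,-0.45,85,0.71,-0.31,0,0,0,-0.45,85,0.71,-0.31,0,0,0,-0.45]
}}

```text
time_s: 2.3
position: [0.5712, -0.0314, 0.2505]
eef_rot: [2.445, 1.972, -0.0]
contact_force: [0.1, 1.3, 0.5]
gripper_width: 0.0851
finger_force: 0.0
```

Request:
{"fn": "send_rows", "kwargs": {
  "deltas": [85,0.71,-0.31,0,0,0,-0.45,85,0.71,-0.31,0,0,0,-0.45,85,0.71,-0.31,0,0,0,-0.45,85,0.71,-0.31,0,0,0,-0.45,85,0.71,-0.31,0,0,0,-0.45,85,0.71,-0.31,0,0,0,-0.45,85,0.71,-0.31,0,0,0,-0.45,85,0.71,-0.31,0,0,0,-0.45,85,0,0,0,0,0,0,85,0,0,0,0,0,0]
}}

```text
time_s: 3.13
position: [0.4956, 0.2052, 0.2508]
eef_rot: [2.174, 2.267, 0.0]
contact_force: [-0.7, 0.1, 0.0]
gripper_width: 0.085
finger_force: 0.0
```

Request:
{"fn": "send_rows", "kwargs": {
  "deltas": [85,0,0,0,0,0,0,85,0,0,0,0,0,0,85,0,0,0,0,0,0]
}}

```text
time_s: 3.38
position: [0.4969, 0.2025, 0.2503]
eef_rot: [2.181, 2.261, -0.001]
contact_force: [-0.5, -0.2, 1.2]
gripper_width: 0.0854
finger_force: 0.0
```

```bash
python3 - <<'E'
from h import *
p,d,K,M=cap("wrist"); save("w2",p); print(readout.observe()["joint_pos"])
C=cloud(d,K,M); m=(C[...,2]>.136)&(C[...,2]<.152)&(d>.1)&(np.hypot(C[...,0]-.5,C[...,1]-.2)<.05)
S=C[m]; print(S.mean(0),S.min(0),S.max(0),cv2.minEnclosingCircle(S[:,:2].astype(np.float32)))
plan([.496,.2024,.25],92,1)
E
```

```text
[ 0.26613965  0.12362247 -0.75658481  1.68270779  0.08666559  1.36984161
 -0.46715683]
[0.49902465 0.20621924 0.14497808] [0.47595924 0.18088037 0.13608307] [0.52266389 0.22820228 0.14806198] ((0.49904605746269226, 0.2043338418006897), 0.024052225053310394)
n 1 yaw0 92.11 tiltz [-2.e-04 -3.e-04 -1.e+00] pos [0.4968 0.2028 0.2503] row [-0.009 -0.021  0.008] az 0.028
```

View pics/w2.png

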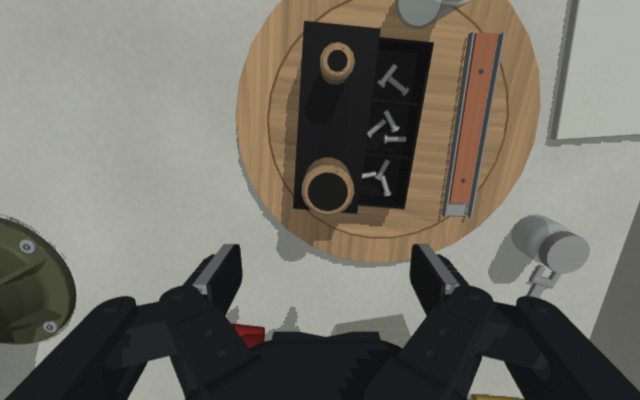

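The view from above shows the broad head at (328,188) and the slim one at (337,61). There is free space on both sides along the finger axis, so I'll descend and check before gripping.

Request:
{"fn": "send_rows", "kwargs": {
  "deltas": [85,0.02,0.03,0.5,0,0,0,85,0,0,0.5,0,0,0,85,0,0,0.5,0,0,0,85,0,0,0.5,0,0,0,85,0,0,0.5,0,0,0,85,0,0,0.5,0,0,0,85,0,0,0.3,0,0,0,85,0,0,0.2,0,0,0,85,0,0,0,0,0,0,85,0,0,0,0,0,0]
}}

```text
time_s: 4.27
position: [0.4976, 0.2053, 0.1108]
eef_rot: [-2.177, -2.265, -0.0]
contact_force: [-0.2, 0.4, 0.3]
gripper_width: 0.0849
finger_force: 0.0
```

Request:
{"fn": "send_rows", "kwargs": {
  "deltas": [40,0,0,0,0,0,0,40,0,0,0,0,0,0,40,0,0,0,0,0,0,40,0,0,0,0,0,0,40,0,0,0,0,0,0,40,0,0,0,0,0,0,40,0,0,0,0,0,0,40,0,0,0,0,0,0],
  "newtons": 50
}}

```text
time_s: 4.93
position: [0.4981, 0.2057, 0.1117]
eef_rot: [2.176, 2.265, 0.003]
contact_force: [0.3, -0.9, 5.7]
gripper_width: 0.0463
finger_force: 52.0
```

Request:
{"fn": "send_rows", "kwargs": {
  "deltas": [40,0,0,-0.2,0,0,0,40,0,0,-0.4,0,0,0,40,0,0,-0.5,0,0,0,40,0,0,-0.5,0,0,0,40,0,0,-0.5,0,0,0,40,0,0,-0.5,0,0,0,40,0,0,-0.5,0,0,0,40,0,0,-0.4,0,0,0,40,0,0,0,0,0,0,40,0,0,0,0,0,0]
}}

```text
time_s: 5.77
position: [0.4973, 0.2054, 0.2508]
eef_rot: [2.176, 2.265, 0.001]
contact_force: [-0.1, -0.5, -2.1]
gripper_width: 0.0467
finger_force: 51.6
```

```bash
python3 - <<'E'
from h import *
p,d,K,M=cap("scene"); a=p[80:340,250:550]; w,_,_,_=cap("wrist")
save("lift",np.hstack([cv2.resize(a,(460,400)),cv2.resize(w[:,160:500],(340,400))]))
plan([.5855,-.3325,.25],62,20); print(readout.observe()["gripper_width"])
E
```

```text
n 20 yaw0 92.3 tiltz [-2.1e-03 -8.0e-04 -1.0e+00] pos [0.4965 0.2049 0.2491] row [-0.641  0.252 -0.001] az 0.379
0.04646090827330776
```

View pics/lift.png

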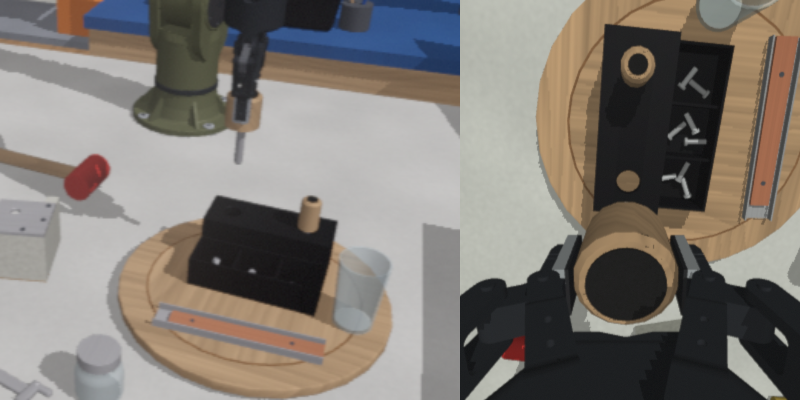

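The foot is held (left panel: head at (243,110), pin tip at (240,160)). The slim foot and tumbler are standing. I'll carry it to the eye.

Request:
{"fn": "send_rows", "kwargs": {
  "deltas": [40,-0.64,0.25,0,0,0,0.38,40,-0.64,0.25,0,0,0,0.38,40,-0.64,0.25,0,0,0,0.38,40,-0.64,0.25,0,0,0,0.38,40,-0.64,0.25,0,0,0,0.38,40,-0.64,0.25,0,0,0,0.38,40,-0.64,0.25,0,0,0,0.38,40,-0.64,0.25,0,0,0,0.38,40,-0.64,0.25,0,0,0,0.38,40,-0.64,0.25,0,0,0,0.38]
}}

```text
time_s: 6.7
position: [0.5763, -0.0591, 0.2496]
eef_rot: [-2.458, -1.955, 0.002]
contact_force: [0.2, -0.2, -1.0]
gripper_width: 0.0462
finger_force: 51.5
```

Request:
{"fn": "send_rows", "kwargs": {
  "deltas": [40,-0.64,0.25,0,0,0,0.38,40,-0.64,0.25,0,0,0,0.38,40,-0.64,0.25,0,0,0,0.38,40,-0.64,0.25,0,0,0,0.38,40,-0.64,0.25,0,0,0,0.38,40,-0.64,0.25,0,0,0,0.38,40,-0.64,0.25,0,0,0,0.38,40,-0.64,0.25,0,0,0,0.38,40,-0.64,0.25,0,0,0,0.38,40,-0.64,0.25,0,0,0,0.38]
}}

```text
time_s: 7.53
position: [0.5836, -0.3338, 0.2504]
eef_rot: [2.696, 1.612, -0.0]
contact_force: [0.6, -0.3, -0.9]
gripper_width: 0.0466
finger_force: 51.5
```

Request:
{"fn": "send_rows", "kwargs": {
  "deltas": [40,0,0,0,0,0,0,40,0,0,0,0,0,0,40,0,0,0.5,0,0,0,40,0,0,0.25,0,0,0,40,0,0,0,0,0,0,40,0,0,0,0,0,0,40,0,0,0,0,0,0]
}}

```text
time_s: 8.12
position: [0.5844, -0.3306, 0.2211]
eef_rot: [2.693, 1.616, 0.001]
contact_force: [0.2, -0.4, -0.3]
gripper_width: 0.0469
finger_force: 51.6
```

```bash
python3 - <<'E'
from h import *
p,d,K,M=cap("scene"); save("over",cv2.resize(p[90:260,100:300],(800,680))[:600])
plan([.5865,-.331,.22],62,1)
C=cloud(d,K,M); m=(np.hypot(C[...,0]-.586,C[...,1]+.332)<.045)&(d>.1)
v,u=np.nonzero(m)
for z in np.arange(.135,.26,.01):
    k=m&(abs(C[...,2]-z)<.005)
    if k.sum(): v,u=np.nonzero(k); print(z.round(3),k.sum(),C[k][:,:2].mean(0).round(4),u.mean().round(1),v.mean().round(1),np.ptp(u))
E
```

```text
n 1 yaw0 61.93 tiltz [ 1.2e-03 -7.0e-04 -1.0e+00] pos [ 0.5846 -0.3308  0.2215] row [0.018 0.045 0.038] az -0.017
0.145 2 [ 0.5867 -0.3297] 170.5 175.0 1
0.155 18 [ 0.5882 -0.329 ] 169.9 172.9 5
0.165 22 [ 0.5875 -0.3289] 169.5 169.3 5
0.175 20 [ 0.5881 -0.329 ] 168.5 165.4 5
0.185 22 [ 0.5869 -0.3292] 168.0 161.3 5
0.195 20 [ 0.5884 -0.3283] 167.2 157.6 5
0.205 14 [ 0.5986 -0.3226] 165.6 154.6 20
0.215 92 [ 0.5989 -0.3195] 166.2 152.3 21
0.225 97 [ 0.5979 -0.3189] 165.9 148.0 27
0.235 138 [ 0.5957 -0.3205] 165.0 143.5 33
0.245 145 [ 0.5969 -0.3214] 163.6 139.5 33
0.255 225 [ 0.5897 -0.3265] 162.9 134.1 33
```

View pics/over.png

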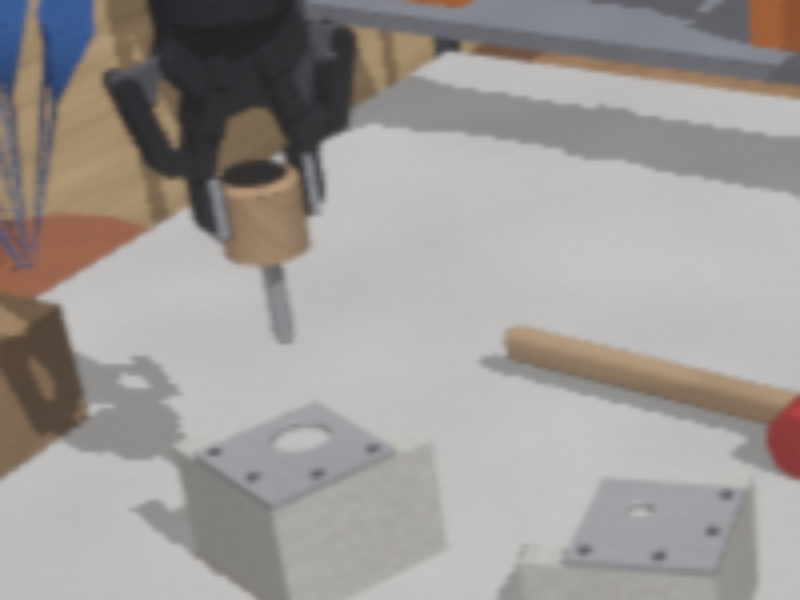

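The enlarged scene view shows the pin vertical above the eye, tip near (287,338) and eye at (300,438). The depth data confirm it is vertical and centred to within about 2 mm. Lowering it.

Request:
{"fn": "send_rows", "kwargs": {
  "deltas": [40,0,0.03,0.3,0,0,0,40,0,0,0.4,0,0,0,40,0,0,0.4,0,0,0,40,0,0,0.4,0,0,0,40,0,0,0.4,0,0,0,40,0,0,0.4,0,0,0,40,0,0,0.3,0,0,0,40,0,0,0.2,0,0,0,40,0,0,0,0,0,0,40,0,0,0,0,0,0]
}}

```text
time_s: 9.0
position: [0.5852, -0.3315, 0.1085]
eef_rot: [-2.694, -1.616, 0.0]
contact_force: [-0.0, -0.5, -0.6]
gripper_width: 0.0464
finger_force: 51.6
```

Request:
{"fn": "send_rows", "kwargs": {
  "deltas": [40,0,0,0.1,0,0,0,40,0,0,0.07,0,0,0,40,0,0,0.05,0,0,0,40,0,0,0,0,0,0,40,0,0,0,0,0,0]
}}

```text
time_s: 9.42
position: [0.5851, -0.3316, 0.0998]
eef_rot: [2.694, 1.616, -0.0]
contact_force: [0.8, -0.0, -0.5]
gripper_width: 0.0468
finger_force: 51.6
```

Request:
{"fn": "send_rows", "kwargs": {
  "deltas": [40,0,0,0.03,0,0,0,40,0,0,0.02,0,0,0,40,0,0,0,0,0,0,40,0,0,0,0,0,0]
}}

```text
time_s: 9.75
position: [0.5852, -0.3316, 0.0978]
eef_rot: [2.694, 1.616, 0.0]
contact_force: [0.4, -0.6, -1.4]
gripper_width: 0.0463
finger_force: 51.6
```

Request:
{"fn": "send_rows", "kwargs": {
  "deltas": [40,0,0,0.025,0,0,0,40,0,0,0.02,0,0,0,40,0,0,0,0,0,0,40,0,0,0,0,0,0]
}}

```text
time_s: 10.08
position: [0.5852, -0.3316, 0.0978]
eef_rot: [2.694, 1.615, -0.0]
contact_force: [-3.6, 2.5, 7.2]
gripper_width: 0.047
finger_force: 52.5
```

Seated: the contact force is now 7 N upward. Releasing.

Request:
{"fn": "send_rows", "kwargs": {
  "deltas": [50,0,0,-0.01,0,0,0,54,0,0,0,0,0,0,60,0,0,0,0,0,0,70,0,0,0,0,0,0,80,0,0,0,0,0,0,80,0,0,0,0,0,0,80,0,0,0,0,0,0]
}}

```text
time_s: 10.67
position: [0.585, -0.3315, 0.0962]
eef_rot: [-2.694, -1.616, 0.0]
contact_force: [0.7, -0.5, -0.2]
gripper_width: 0.08
finger_force: 0.0
```

Request:
{"fn": "send_rows", "kwargs": {
  "deltas": [80,0,0,-0.3,0,0,0,80,0,0,-0.5,0,0,0,80,0,0,-0.6,0,0,0,80,0,0,-0.7,0,0,0,80,0,0,-0.7,0,0,0,80,0,0,-0.7,0,0,0,80,0,0,0,0,0,0,80,0,0,0,0,0,0,80,0,0,0,0,0,0]
}}

```text
time_s: 11.42
position: [0.585, -0.3314, 0.2366]
eef_rot: [2.694, 1.616, -0.0]
contact_force: [0.5, -0.3, -0.3]
gripper_width: 0.0799
finger_force: 0.0
```

```bash
python3 - <<'E'
from h import *
w,d,K,M=cap("wrist"); C=cloud(d,K,M)
m=(np.hypot(C[...,0]-.585,C[...,1]+.333)<.05)&(C[...,2]>.118)&(C[...,2]<.15)&(d>.1)
S=C[m]; top=S[S[:,2]>.122]; A=np.c_[top[:,:2]-top[:,:2].mean(0),np.ones(len(top))]; print(top.mean(0),np.linalg.lstsq(A,top[:,2],rcond=None)[0],cv2.minEnclosingCircle(top[:,:2].astype(np.float32)))
p,_,_,_=cap("scene"); save("end",p)
print(readout.observe()["position"])
E
```

```text
[ 0.58617381 -0.33090418  0.13098667] [-0.01611179 -0.02714488  0.13098667] ((0.5854802131652832, -0.33268505334854126), 0.024186570197343826)
[ 0.58439961 -0.33124887  0.23505963]
```

View pics/end.png

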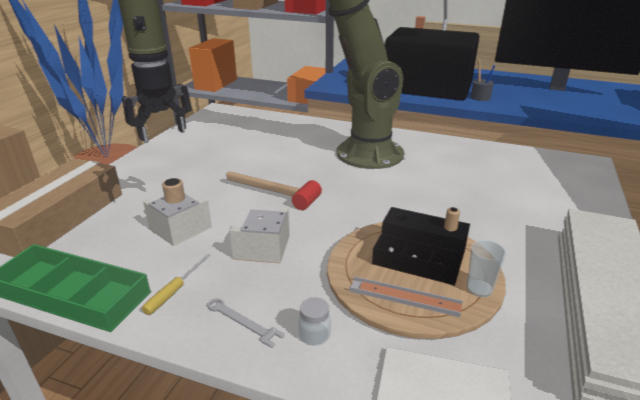

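The broad foot stands flat on the plate at (174,190), its top measured at 0.131 m against an expected 0.130 m. The slim foot at (452,218) and the tumbler at (484,268) are undisturbed.

```bash
python3 -c "
from workcell import order; print(order.job_done())"
```

```text
the job is handed in; nothing more can be done
None
```

The job is handed in: the broad foot's pin is through the wide eye with its head flat on the plate, the slim foot is still in the caddy, and the tumbler is standing.

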